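# Close a filter cassette in the locking press

## Task

A filter cassette stands in the drawn-out slide of the bench press with its cap only started. Push the slide fully home under the jaw, press the handle down until it goes over centre and stays locked by itself with the cap fully down, let go, and then free the press by pushing down the release lever so that the handle springs open. Work by feel: never lean on the handle or the lever with more than 22 N, leave the cassette upright in its nest under the jaw, and do not disturb the two closed cassettes behind the press.

Things in the scene. Friction and masses are not known exactly. Their poses are not given: they have to be found in the camera images.
- press: steel locking pliers standing upright, lower handle bolted to a grey plate (336 x 100 mm) fixed to the desk. Origin on it under the jaw's foot; own x: the way the slide goes home; own y: from the jaw along the handles to the release lever; z up. Open, the handle's end is about 180 mm high, the jaw 145 mm. Its rear anchor and screw are set anew each day: leave them alone
- press_nest (a point): point on the jaw's line, 18.5 mm above the desk: where the middle of the cassette's underside is when the slide is home
- slide_knob (a point): middle of the black knob on the loading slide (18 mm diameter, 18 mm tall, point 67 mm above the desk) on a 10 mm upright steel stem whose foot is 18 mm above the desk. It stands 58 mm from the nest's middle, towards -x of the press, and travels with the slide
- slide (a joint): travel of the loading slide in m along +x of the press: 0 drawn out, 0.060 home against a hard stop. About 4 N of friction; it stays where it is left
- cassette: white round filter cassette, 40 mm diameter, 41 mm high when closed, loose in the slide's nest (ring 8 mm high, 1.5 mm play). Origin: centre of its underside, z up. It starts on the slide, 60 mm short of its place under the jaw
- cap (a joint): how far the cassette's tight push-on cap stands proud, in m: 0.003 to 0.005 at the start, 0 fully down; the press pushes it down
- handle_pad (a point): middle of the top of the black grip (46 mm long along y of the press, 26 mm wide, 12 mm thick) near the end of the upper handle, 96 mm from its pivot. Open, it is 145 to 163 mm above the desk at about y 0.161 to 0.172 of the press and the grip slopes up towards its end at about 30 degrees; down, it is about level, at y 0.170 and 93 to 106 mm above the desk
- handle: the moving upper handle; origin on its pivot, at y 0.07 to 0.08, z 0.11 of the press. Pressed down at the grip it goes down 49 to 60 mm: resistance grows to 8 to 15 N, fades to nothing at dead centre, and 2 mm on it meets a hard stop (force shoots up); there it stays when let go. Let go before dead centre it springs up. The height differs with the day's setting and must be felt
- lever_paddle (a point): middle of the top of the release lever's ribbed steel paddle (26 mm wide, 34 mm long along y), behind the handle's end: y 0.266 of the press, 49 mm above the desk. Press locked, pushing it down (3 to 21 mm with the day's setting, 4 to 10 N) kicks the toggle back over centre and the handle springs up, clear of the paddle; hard stop 25 mm down
- release_lever (a joint): angle of the release lever in rad: 0 at rest, grows as the paddle goes down (114 mm from its pivot), 0.22 at its stop; a light spring returns it
- closed_cassette_0: a cassette closed earlier (40 mm diameter, 41 mm high), standing loose on the desk behind the press (+x of it); origin: centre of its underside
- closed_cassette_1: another like it, also loose behind the press, further along its y
Not all that is in view belongs to the job. Leave any black or red look-alike of the cassette alone.

How it is judged:
By the outcome, as a careful person would: the job done as asked, in the order asked, and still so for the second after the job is handed in, with the robot touching nothing.
It also fails if it takes over 62 s, if anything falls off the work surface, if the arm or the gripper's body presses on something with over 40 N, if the wrist force passes 120 N, or if a joint passes its speed limit or range.

## Robot

A 6-joint arm with a two-finger parallel gripper is mounted at the origin on a cart in front of the work surface, level with it; the furniture and walls round the work are solid. World frame = base frame: x ahead of the robot, y to its left, z up, the work surface at z = 0. Lengths are in m, angles in degrees, forces in N, time in s.
With the tool pointing down it reaches from about 0.4 to 0.825 m from the base axis. Payload 7 kg.
Tool frame: the origin (TCP) lies at the very end of the fingers, on their centre line; the grasp point (between the pads) lies behind it (r.grasp_offset is the z of the grasp point in the tool frame, in m); z points along the fingers, y is the direction in which the jaws open and shut (so a half turn about z gives the same grasp; the last joint's range is limited). The gripper opens to 88 mm and grips with 3 to 60 N. Pads are 19 mm wide; open, the fingers measure 130 mm over their backs; the gripper's body (78 mm by 193 mm) begins 47 mm behind the grasp point.
Start: joints at [-50.3, 20.546, 0.682, 0, -70.136, -16.507], TCP at [0.266, -0.62, 0.227] pointing down, gripper open.
Joint ranges: [-176.03, 176.03], [-82.01, 121.73], [-58.28, 71.71], [-173.87, 95.51], [-174.79, -0.11], [-173.66, 173.66]. Speed limits (degrees/s): [136.94, 136.94, 172.46, 180, 180, 180].

## Interface

Orientations are given as [roll, pitch, yaw] about the fixed x, y, z axes, in that order (R = Rz(yaw) Ry(pitch) Rx(roll)).
In Python, from plant import r gives the robot as it stands. The module is installed in compiled form; this text tells all that it offers.
- The arm moves only by the tool servo_tool, never from a script. Its argument "targets" is a list of rows, each an object of numbers: "dx", "dy", "dz": the shift along the world's x, y, z in cm; "spin": the turn about the world's z in rad; "grip": the opening in per cent of the stroke, from 0 (shut) to 100 (fully open). A call has exactly 10 rows; each row is the pose to reach, as a shift and turn from the pose commanded when the call began; what a row does not reach only later rows make up. A row lasts 1/12 s, in which the tool goes at most 41.7 mm and 7.16 degrees, less where a joint would pass 70% of its speed; a pose out of reach is approached as far as the arm can. A call with a gripper value outside its range is refused whole. The fingers move at their own pace and stop on an object; "squeeze" is the grip in N (left out, the last holds). Time passes only in rows, so rows that repeat a pose let the fingers close, or fill a call up. It gives the time, the measured TCP pose, the force and the opening at its end, in the units of the state.
- r.get_state(): the state, without advancing time (a new reading comes with each control period).
- r.capture(name): name is "scene" or "top" or "wrist"; returns the picture (400x640x3 uint8, blue, green, red); there is no depth.
- r.get_calibration(name): a dict with "K" (3x3 intrinsics, pixels), "extrinsics" (4x4, takes a point from camera to world coordinates). Camera axes: x right, y down, z forward; pixel columns grow to the right and rows downward; lengths in m; the calibration is good to about 2 mm. A picture is of the moment at which its call begins: read the wrist's pose just before it. get_calibration takes no time and is no camera call; for the wrist camera it gives the pose at the moment of the call.
- r.close_job(): hands the job in, once; it reports no verdict.
Trained networks look in the newest picture that a camera, given by its name, has taken for a name from the list of things; names that differ only in an ending like _2 or _b are one class to them, and where a whole thing is asked for, a point or a joint stands for the part that bears it (a point fixed in the world has none). Each returns a list of dicts, best first, with "p" (0 to 1); they miss things now and then, are a little off and sometimes report something else, mostly with a low value. They report only what shows in the picture. A call takes as long as a camera call. They do not tell look-alikes from the thing itself.
- r.cut_out(name, camera): "mask" (400x640 bool, what is visible of it) and "extent" ([left, top, right, bottom] in pixels, round what is visible of it).
The state is a dict: "time_s": time; "joints": joint angles; "qd": joint speeds; "joint_torque": joint torques, N m; "tcp_pos": TCP position; "eef_rot": TCP orientation; "contact_force": force on the tool from outside, world axes, zero at the start; "moment": the same for the moment, N m; "gripper_width": finger opening in m.
Only numpy, scipy, OpenCV 4.12 (cv2) and the standard library are available. Lean on these libraries where they do the work, as an engineer would, in place of code of your own. Each camera call takes 0.05 s, during which the arm holds its last target. There are 200 camera calls.

## Working session

There is one attempt and no reset: what is moved stays moved. The work goes in short steps, Python scripts to look and compute and a tool call to move; the robot and the scene stay as the last step left them, time stands still between calls to the robot, and variables do not carry over. Pictures are saved under pics/ and viewed, about 8 in all and at most 12, crops included, and the job is handed in when it is done.

Besides the shell and the picture viewer there is one more tool, called after "Request:" as a command line: name --argument value ..., lists and objects as JSON in quotes. servo_tool: Moves the arm, as the interface text tells. Its arguments: {"type":"object","properties":{"targets":{"type":"array"},"squeeze":{"type":"number"}},"required":["targets"]}

```bash
mkdir -p pics; cat > h.py <<'E'
import numpy as np, cv2
from plant import r
def ray(c,u,v):
    K=np.array(c["K"]);T=np.array(c["extrinsics"])
    d=T[:3,:3]@np.linalg.inv(K)@[u,v,1]; return T[:3,3],d
def onz(c,u,v,z):
    o,d=ray(c,u,v); return o+d*(z-o[2])/d[2]
def proj(c,p):
    K=np.array(c["K"]);T=np.linalg.inv(np.array(c["extrinsics"]))
    q=K@(T[:3,:3]@np.array(p)+T[:3,3]); return q[:2]/q[2]
E
python3 - <<'E'
from h import *
s=r.get_state();print(s, r.grasp_offset)
for n in("scene","top"):
    cv2.imwrite(f"pics/{n}0.png",r.capture(n)); c=r.get_calibration(n); print(n,np.round(c["extrinsics"],3).tolist(),np.array(c["K"])[0,0])
    for k,z in (("slide_knob",.067),("handle_pad",.15),("lever_paddle",.049),("cassette",.04),("closed_cassette_0",.02),("press",.05)):
        for d in r.cut_out(k,n)[:3]:
            m=d["mask"];v,u=np.nonzero(m);print(k,round(d["p"],2),d["extent"],round(u.mean()),round(v.mean()),np.round(onz(c,u.mean(),v.mean(),z),3))
E
```

```text
{'time_s': 0.0, 'joints': array([-5.02988465e+01,  2.05920735e+01,  6.32562867e-01, -2.05835428e-02,
       -7.01353897e+01, -1.65061674e+01]), 'qd': array([-0.02830419, -0.07457938, -0.00151721, -0.01854676,  0.03712222,
       -0.02873362]), 'joint_torque': array([ 1.02642527e-03, -5.82721782e+01,  2.93051291e+01,  6.99727848e+00,
        6.74785028e-03, -1.34798138e-04]), 'tcp_pos': array([ 0.26562712, -0.61999464,  0.22560483]), 'eef_rot': array([ 1.79903513e+02, -8.41342153e-03, -1.56812017e+02]), 'contact_force': array([-0.04664593, -0.51075985, -0.12943442]), 'moment': array([ 0.04868414, -0.03958395,  0.00306658]), 'gripper_width': 0.08781646161308357} -0.0188
scene [[-0.91, -0.249, 0.332, 0.222], [-0.414, 0.579, -0.702, 0.796], [-0.017, -0.776, -0.63, 0.755], [0.0, 0.0, 0.0, 1.0]] 428.5067551897094
slide_knob 0.76 [334.2, 201.3, 372.5, 226.0] 356 219 [0.46  0.06  0.067]
slide_knob 0.17 [308.7, 212.4, 327.0, 248.8] 317 226 [0.536 0.122 0.067]
handle_pad 0.55 [305.1, 212.2, 324.1, 247.4] 317 227 [0.497 0.205 0.15 ]
cassette 0.69 [360.9, 181.4, 373.5, 199.2] 365 191 [ 0.486 -0.
[... 707 characters left out ...]
5] 277 229 [0.512 0.168 0.15 ]
lever_paddle 0.72 [207.9, 235.0, 288.0, 268.9] 232 254 [0.48  0.263 0.049]
cassette 0.75 [350.4, 229.9, 369.6, 251.9] 359 241 [0.506 0.018 0.04 ]
cassette 0.64 [402.9, 201.0, 424.7, 222.4] 412 210 [ 0.569 -0.089  0.04 ]
cassette 0.63 [412.6, 238.5, 432.1, 256.7] 423 248 [ 0.494 -0.107  0.04 ]
closed_cassette_0 0.93 [316.2, 162.1, 334.7, 188.3] 324 175 [0.646 0.086 0.02 ]
closed_cassette_0 0.84 [277.0, 177.7, 298.9, 197.7] 289 187 [0.619 0.157 0.02 ]
closed_cassette_0 0.41 [207.2, 234.2, 285.9, 266.0] 229 255 [0.481 0.274 0.02 ]
press 0.93 [206.3, 188.1, 387.7, 285.0] 299 239 [0.509 0.134 0.05 ]
press 0.52 [337.9, 224.0, 378.7, 276.6] 360 253 [0.483 0.016 0.05 ]
```

```bash
python3 - <<'E'
import cv2
a=cv2.imread("pics/top0.png")[150:300,190:450];b=cv2.imread("pics/scene0.png")[150:330,240:420]
cv2.imwrite("pics/t.png",cv2.resize(a,None,fx=3,fy=3,interpolation=2));cv2.imwrite("pics/s.png",cv2.resize(b,None,fx=3.3,fy=3.3,interpolation=2))
E
```

```text
(no output)
```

View pics/t.png

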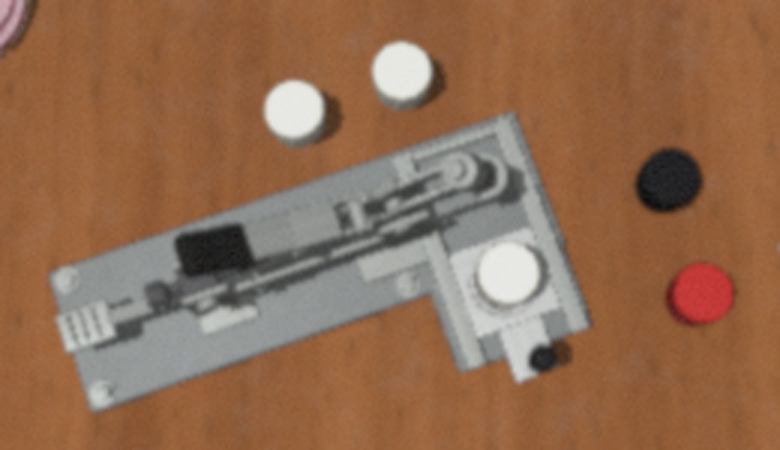

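View pics/s.png

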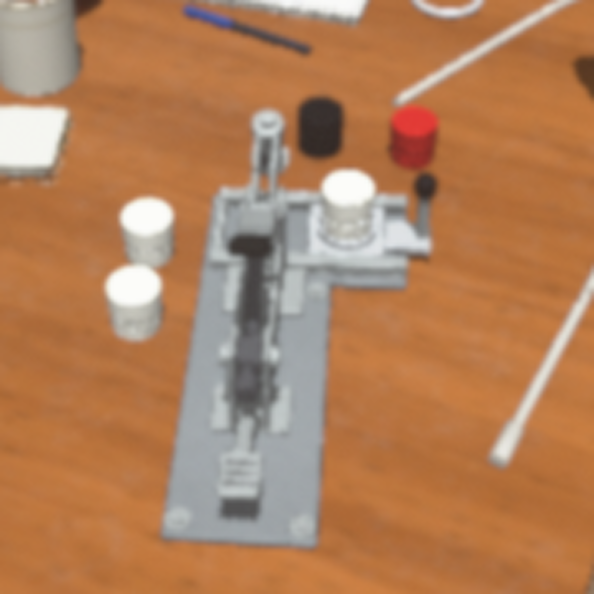

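The top view shows the paddle at full-frame pixel (219,259), the grip at (261,233), the cassette at (359,241) and the knob at (371,269). In the scene view the paddle is at (313,292) and the knob at (369,206). The red and black cassettes are decoys, and the two closed ones stand on the +x side.

```bash
python3 - <<'E'
from h import *
t=r.get_calibration("top")
g=lambda u,v,z:onz(t,190+u/3,150+v/3,z)
kn=g(542,358,.067);pd=g(87,326,.049);ca=g(508,272,.063);gp=g(213,250,.152)
for z in(.145,.152,.163):print("grip",z,g(213,250,z))
co=[g(*p,.012) for p in((52,272),(95,410),(588,325),(512,113))];print("corners",np.round(co,3).tolist())
print(kn,pd,ca,gp)
e=co[3]-co[0];print("yaw y-axis from back edge",np.degrees(np.arctan2(-e[1],-e[0])))
from scipy.optimize import least_squares
# pose fit: knob(-.118,0), paddle(0,.266), cassette(-.06,0)
L=np.array([[-.118,0],[0,.266],[-.06,0],[0,.167]]);W=np.array([kn,pd,ca,gp])[:,:2]
f=lambda q:(L@np.array([[np.cos(q[2]),np.sin(q[2])],[-np.sin(q[2]),np.cos(q[2])]])+q[:2]-W)
s=least_squares(lambda q:f(q).ravel(),[.55,.04,.3]);print(s.x,np.degrees(s.x[2]),np.round(f(s.x),4).tolist())
q=s.x;R=np.array([[np.cos(q[2]),-np.sin(q[2])],[np.sin(q[2]),np.cos(q[2])]])
for n,l,z in(("knob",L[0],.067),("padd",L[1],.049),("grip",L[3],.152)):
  p=q[:2]+R@l; print(n,p,"scene px",proj(r.get_calibration("scene"),[*p,z]))
E
```

```text
grip 0.145 [0.50534837 0.19605537 0.145     ]
grip 0.152 [0.50427329 0.1952057  0.152     ]
grip 0.163 [0.50258389 0.1938705  0.163     ]
corners [[0.511, 0.319, 0.012], [0.42, 0.287, 0.012], [0.476, -0.038, 0.012], [0.621, 0.01, 0.012]]
[ 0.44953117 -0.00130766  0.067     ] [0.47098398 0.28682634 0.049     ] [0.50408269 0.01870743 0.063     ] [0.50427329 0.1952057  0.152     ]
yaw y-axis from back edge 109.57672799614183
[0.56062745 0.03796585 0.34410216] 19.715601226898603 [[0.0, -0.0005], [-0.0001, 0.0015], [0.0001, -0.001], [0.0, -0.0]]
knob [ 0.44954476 -0.00184164] scene px [368.55763692 204.6376246 ]
padd [0.47089192 0.28837259] scene px [312.31273818 291.60677142]
grip [0.50428973 0.1951761 ] scene px [315.43424381 222.32612684]
```

Request:
servo_tool --targets '[{"dx": 4, "dy": 4, "dz": -0.5, "spin": -0.06, "grip": 0}, {"dx": 7, "dy": 8, "dz": -1, "spin": -0.06, "grip": 0}, {"dx": 10, "dy": 12, "dz": -1.5, "spin": -0.06, "grip": 0}, {"dx": 12, "dy": 16, "dz": -2, "spin": -0.06, "grip": 0}, {"dx": 14, "dy": 20, "dz": -2.5, "spin": -0.06, "grip": 0}, {"dx": 16, "dy": 24, "dz": -2.5, "spin": -0.06, "grip": 0}, {"dx": 17, "dy": 28, "dz": -2.5, "spin": -0.06, "grip": 0}, {"dx": 18, "dy": 32, "dz": -2.5, "spin": -0.06, "grip": 0}, {"dx": 18, "dy": 36, "dz": -2.5, "spin": -0.06, "grip": 0}, {"dx": 18, "dy": 40, "dz": -2.5, "spin": -0.06, "grip": 0}]' --squeeze 20

```text
time_s: 1.53
tcp_pos: [0.4439, -0.2538, 0.2016]
eef_rot: [-180.0, 0.0, -160.2]
contact_force: [1.5, 0.8, 0.1]
gripper_width: 0.0269
```

Request:
servo_tool --targets '[{"dx": 0, "dy": 4, "dz": 0, "grip": 0}, {"dx": -0.3, "dy": 8, "dz": -1, "grip": 0}, {"dx": -0.6, "dy": 12, "dz": -3, "grip": 0}, {"dx": -1.2, "dy": 16, "dz": -5, "grip": 0}, {"dx": -1.8, "dy": 19, "dz": -7, "grip": 0}, {"dx": -2.4, "dy": 20.9, "dz": -9, "grip": 0}, {"dx": -2.4, "dy": 20.9, "dz": -9, "grip": 0}, {"dx": -2.4, "dy": 20.9, "dz": -9, "grip": 0}, {"dx": -2.4, "dy": 20.9, "dz": -9, "grip": 0}, {"dx": -2.4, "dy": 20.9, "dz": -9, "grip": 0}]'

```text
validation failed for argument at $.ta...
```

```bash
python3 - <<'E'
from h import *
a=r.capture("top")[150:300,190:450];b=r.capture("wrist")
cv2.imwrite("pics/t2.png",np.vstack([cv2.resize(a,(640,370),interpolation=2),cv2.resize(b,(368,230))[:, :].copy() if 0 else cv2.copyMakeBorder(cv2.resize(b,(368,230)),0,0,0,272,0)]))
s=r.get_state();print(s["tcp_pos"],s["eef_rot"],s["contact_force"],s["gripper_width"])
E
```

```text
[ 0.44394638 -0.25103027  0.20224872] [ 1.79993879e+02  8.79107960e-02 -1.59939582e+02] [ 0.43461096 -0.01564898  1.11277872] 0.01833453662988782
```

View pics/t2.png

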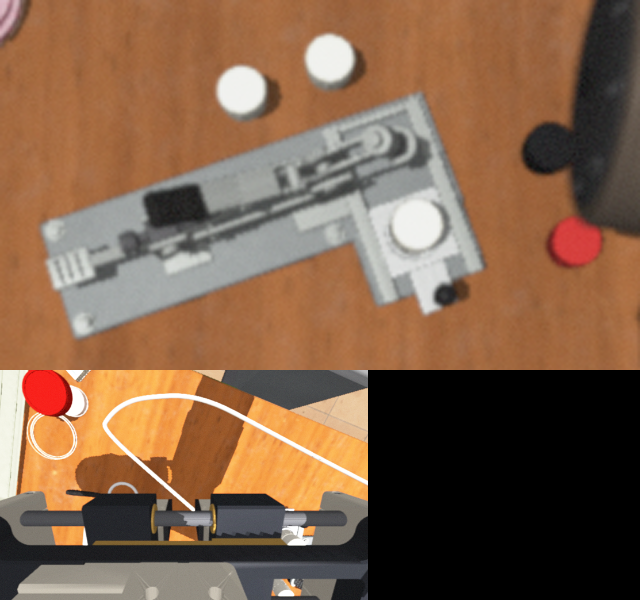

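The move was refused, probably because spin was missing. The picture shows the arm still to the right of the press and the press unchanged. I'll resend with spin included.

Request:
servo_tool --targets '[{"dx": 0, "dy": 4, "dz": 0, "spin": 0, "grip": 0}, {"dx": 0, "dy": 8, "dz": -1, "spin": 0, "grip": 0}, {"dx": -0.3, "dy": 12, "dz": -3, "spin": 0, "grip": 0}, {"dx": -0.8, "dy": 16, "dz": -5, "spin": 0, "grip": 0}, {"dx": -1.5, "dy": 20, "dz": -7, "spin": 0, "grip": 0}, {"dx": -2.1, "dy": 24, "dz": -9, "spin": 0, "grip": 0}, {"dx": -2.1, "dy": 24, "dz": -9, "spin": 0, "grip": 0}, {"dx": -2.1, "dy": 24, "dz": -9, "spin": 0, "grip": 0}, {"dx": -2.1, "dy": 24, "dz": -9, "spin": 0, "grip": 0}, {"dx": -2.1, "dy": 24, "dz": -9, "spin": 0, "grip": 0}]'

```text
time_s: 2.47
tcp_pos: [0.4228, -0.0159, 0.1121]
eef_rot: [-180.0, 0.0, -160.2]
contact_force: [0.2, 0.1, -0.4]
gripper_width: 0.0006
```

Request:
servo_tool --targets '[{"dx": 0, "dy": 0.2, "dz": -1, "spin": 0, "grip": 0}, {"dx": 0, "dy": 0.3, "dz": -2, "spin": 0, "grip": 0}, {"dx": 0, "dy": 0.3, "dz": -3, "spin": 0, "grip": 0}, {"dx": 0, "dy": 0.3, "dz": -4, "spin": 0, "grip": 0}, {"dx": 0, "dy": 0.3, "dz": -5, "spin": 0, "grip": 0}, {"dx": 0, "dy": 0.3, "dz": -5.7, "spin": 0, "grip": 0}, {"dx": 0, "dy": 0.3, "dz": -5.7, "spin": 0, "grip": 0}, {"dx": 0, "dy": 0.3, "dz": -5.7, "spin": 0, "grip": 0}, {"dx": 0, "dy": 0.3, "dz": -5.7, "spin": 0, "grip": 0}, {"dx": 0, "dy": 0.3, "dz": -5.7, "spin": 0, "grip": 0}]'

```text
time_s: 3.3
tcp_pos: [0.4228, -0.0126, 0.0553]
eef_rot: [180.0, 0.1, -160.3]
contact_force: [0.2, 0.0, 0.4]
gripper_width: 0.0004
```

```bash
python3 - <<'E'
from h import *
a=r.capture("scene")[150:330,240:420]
cv2.imwrite("pics/s3.png",cv2.resize(a,None,fx=3.3,fy=3.3,interpolation=2))
s=r.get_state();print(s["tcp_pos"],s["eef_rot"],s["contact_force"],s["gripper_width"])
E
```

```text
[ 0.42270728 -0.01256387  0.05524066] [ 1.79997621e+02  6.89219899e-02 -1.60252394e+02] [ 0.68747269 -0.59975268  0.19584619] 0.0005365865151368996
```

View pics/s3.png

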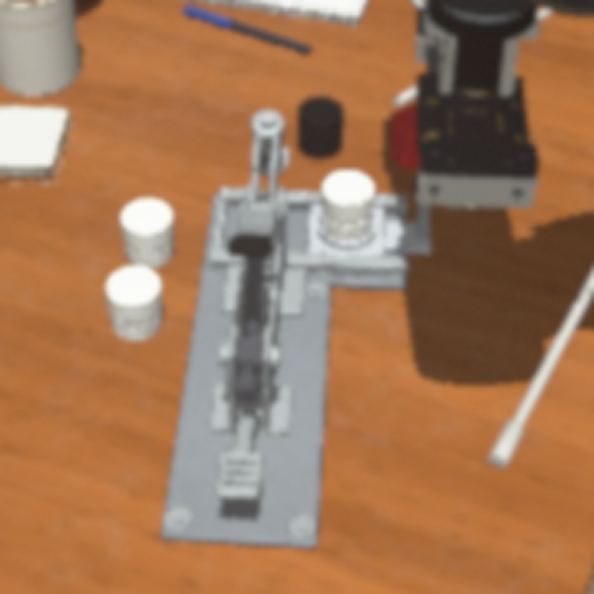

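The gripper stands behind the knob and the slide hasn't moved. The force is near zero, so I push along the press's x.

Request:
servo_tool --targets '[{"dx": 0.3, "dy": 0.1, "dz": 0, "spin": 0, "grip": 0}, {"dx": 0.7, "dy": 0.25, "dz": 0, "spin": 0, "grip": 0}, {"dx": 1.1, "dy": 0.4, "dz": 0, "spin": 0, "grip": 0}, {"dx": 1.5, "dy": 0.54, "dz": 0, "spin": 0, "grip": 0}, {"dx": 2.0, "dy": 0.72, "dz": 0, "spin": 0, "grip": 0}, {"dx": 2.5, "dy": 0.9, "dz": 0, "spin": 0, "grip": 0}, {"dx": 3.0, "dy": 1.07, "dz": 0, "spin": 0, "grip": 0}, {"dx": 3.5, "dy": 1.25, "dz": 0, "spin": 0, "grip": 0}, {"dx": 4.0, "dy": 1.43, "dz": 0, "spin": 0, "grip": 0}, {"dx": 4.4, "dy": 1.58, "dz": 0, "spin": 0, "grip": 0}]'

```text
time_s: 4.18
tcp_pos: [0.465, 0.0027, 0.0543]
eef_rot: [-180.0, -0.2, -160.3]
contact_force: [-5.2, -2.1, 5.0]
gripper_width: 0.0006
```

Request:
servo_tool --targets '[{"dx": 0.3, "dy": 0.11, "dz": 0, "spin": 0, "grip": 0}, {"dx": 0.6, "dy": 0.22, "dz": 0, "spin": 0, "grip": 0}, {"dx": 0.9, "dy": 0.32, "dz": 0, "spin": 0, "grip": 0}, {"dx": 1.2, "dy": 0.43, "dz": 0, "spin": 0, "grip": 0}, {"dx": 1.4, "dy": 0.5, "dz": 0, "spin": 0, "grip": 0}, {"dx": 1.6, "dy": 0.57, "dz": 0, "spin": 0, "grip": 0}, {"dx": 1.7, "dy": 0.61, "dz": 0, "spin": 0, "grip": 0}, {"dx": 1.8, "dy": 0.65, "dz": 0, "spin": 0, "grip": 0}, {"dx": 1.8, "dy": 0.65, "dz": 0, "spin": 0, "grip": 0}, {"dx": 1.8, "dy": 0.65, "dz": 0, "spin": 0, "grip": 0}]'

```text
time_s: 5.02
tcp_pos: [0.484, 0.0096, 0.0545]
eef_rot: [180.0, -0.0, -160.2]
contact_force: [-2.5, -2.6, 1.5]
gripper_width: 0.0005
```

Request:
servo_tool --targets '[{"dx": 0.1, "dy": 0.04, "dz": 0, "spin": 0, "grip": 0}, {"dx": 0.2, "dy": 0.07, "dz": 0, "spin": 0, "grip": 0}, {"dx": 0.3, "dy": 0.11, "dz": 0, "spin": 0, "grip": 0}, {"dx": 0.3, "dy": 0.11, "dz": 0, "spin": 0, "grip": 0}, {"dx": 0.3, "dy": 0.11, "dz": 0, "spin": 0, "grip": 0}, {"dx": 0.3, "dy": 0.11, "dz": 0, "spin": 0, "grip": 0}, {"dx": 0.3, "dy": 0.11, "dz": 0, "spin": 0, "grip": 0}, {"dx": 0.3, "dy": 0.11, "dz": 0, "spin": 0, "grip": 0}, {"dx": 0.3, "dy": 0.11, "dz": 0, "spin": 0, "grip": 0}, {"dx": 0.3, "dy": 0.11, "dz": 0, "spin": 0, "grip": 0}]'

```text
time_s: 5.85
tcp_pos: [0.4873, 0.0108, 0.0547]
eef_rot: [180.0, 0.0, -160.2]
contact_force: [-3.3, -1.6, -1.2]
gripper_width: 0.0004
```

Expected home is around x 0.4886, so I creep on until the force rises.

Request:
servo_tool --targets '[{"dx": 0.05, "dy": 0.02, "dz": 0, "spin": 0, "grip": 0}, {"dx": 0.1, "dy": 0.04, "dz": 0, "spin": 0, "grip": 0}, {"dx": 0.15, "dy": 0.05, "dz": 0, "spin": 0, "grip": 0}, {"dx": 0.2, "dy": 0.07, "dz": 0, "spin": 0, "grip": 0}, {"dx": 0.2, "dy": 0.07, "dz": 0, "spin": 0, "grip": 0}, {"dx": 0.2, "dy": 0.07, "dz": 0, "spin": 0, "grip": 0}, {"dx": 0.2, "dy": 0.07, "dz": 0, "spin": 0, "grip": 0}, {"dx": 0.2, "dy": 0.07, "dz": 0, "spin": 0, "grip": 0}, {"dx": 0.2, "dy": 0.07, "dz": 0, "spin": 0, "grip": 0}, {"dx": 0.2, "dy": 0.07, "dz": 0, "spin": 0, "grip": 0}]'

```text
time_s: 6.68
tcp_pos: [0.4879, 0.0109, 0.0544]
eef_rot: [180.0, -0.1, -160.3]
contact_force: [-7.0, -1.5, 2.6]
gripper_width: 0.0007
```

Request:
servo_tool --targets '[{"dx": 0.05, "dy": 0.02, "dz": 0, "spin": 0, "grip": 0}, {"dx": 0.1, "dy": 0.04, "dz": 0, "spin": 0, "grip": 0}, {"dx": 0.15, "dy": 0.05, "dz": 0, "spin": 0, "grip": 0}, {"dx": 0.2, "dy": 0.07, "dz": 0, "spin": 0, "grip": 0}, {"dx": 0.25, "dy": 0.09, "dz": 0, "spin": 0, "grip": 0}, {"dx": 0.25, "dy": 0.09, "dz": 0, "spin": 0, "grip": 0}, {"dx": 0.25, "dy": 0.09, "dz": 0, "spin": 0, "grip": 0}, {"dx": 0.25, "dy": 0.09, "dz": 0, "spin": 0, "grip": 0}, {"dx": 0.25, "dy": 0.09, "dz": 0, "spin": 0, "grip": 0}, {"dx": 0.25, "dy": 0.09, "dz": 0, "spin": 0, "grip": 0}]'

```text
time_s: 7.52
tcp_pos: [0.4881, 0.011, 0.0542]
eef_rot: [180.0, -0.4, -160.3]
contact_force: [-13.0, -3.9, 9.0]
gripper_width: 0.0002
```

The force rose to about 13 N with no further motion, so the slide is home. I back off, rise and go over to the grip.

Request:
servo_tool --targets '[{"dx": -2, "dy": -0.7, "dz": 0, "spin": 0, "grip": 0}, {"dx": -3, "dy": -1, "dz": 0, "spin": 0, "grip": 0}, {"dx": -3, "dy": -1, "dz": 4, "spin": 0.12, "grip": 0}, {"dx": -3, "dy": -1, "dz": 8, "spin": 0.24, "grip": 0}, {"dx": -3, "dy": -1, "dz": 12, "spin": 0.36, "grip": 0}, {"dx": -3, "dy": -1, "dz": 16, "spin": 0.48, "grip": 0}, {"dx": -3, "dy": 2, "dz": 17, "spin": 0.6, "grip": 0}, {"dx": -3, "dy": 5, "dz": 17, "spin": 0.72, "grip": 0}, {"dx": -2.5, "dy": 8, "dz": 17, "spin": 0.84, "grip": 0}, {"dx": -2, "dy": 11, "dz": 17, "spin": 0.96, "grip": 0}]'

```text
time_s: 8.35
tcp_pos: [0.4727, 0.1245, 0.2264]
eef_rot: [-179.8, 0.2, -104.9]
contact_force: [1.8, -0.3, -0.0]
gripper_width: 0.0005
```

Request:
servo_tool --targets '[{"dx": 1, "dy": 2.5, "dz": 0, "spin": 0.12, "grip": 0}, {"dx": 2, "dy": 5, "dz": 0, "spin": 0.24, "grip": 0}, {"dx": 3.1, "dy": 7.1, "dz": 0, "spin": 0.36, "grip": 0}, {"dx": 3.1, "dy": 7.1, "dz": -1, "spin": 0.48, "grip": 0}, {"dx": 3.1, "dy": 7.1, "dz": -2, "spin": 0.6, "grip": 0}, {"dx": 3.1, "dy": 7.1, "dz": -3, "spin": 0.6, "grip": 0}, {"dx": 3.1, "dy": 7.1, "dz": -3.5, "spin": 0.6, "grip": 0}, {"dx": 3.1, "dy": 7.1, "dz": -3.5, "spin": 0.6, "grip": 0}, {"dx": 3.1, "dy": 7.1, "dz": -3.5, "spin": 0.6, "grip": 0}, {"dx": 3.1, "dy": 7.1, "dz": -3.5, "spin": 0.6, "grip": 0}]'

```text
time_s: 9.18
tcp_pos: [0.5032, 0.1935, 0.1904]
eef_rot: [-179.9, 0.0, -71.0]
contact_force: [0.2, -0.3, -0.1]
gripper_width: 0.0003
```

```bash
python3 - <<'E'
from h import *
a=r.capture("scene")[110:310,220:420]
cv2.imwrite("pics/s4.png",cv2.resize(a,None,fx=3,fy=3,interpolation=2))
s=r.get_state();print(s["tcp_pos"],s["eef_rot"],s["contact_force"],s["gripper_width"])
E
```

```text
[0.50319791 0.19344516 0.1904662 ] [-1.79917384e+02  1.87129423e-02 -7.09535074e+01] [-0.16209516  0.46133568 -0.05645289] 0.0003435816827078754
```

View pics/s4.png

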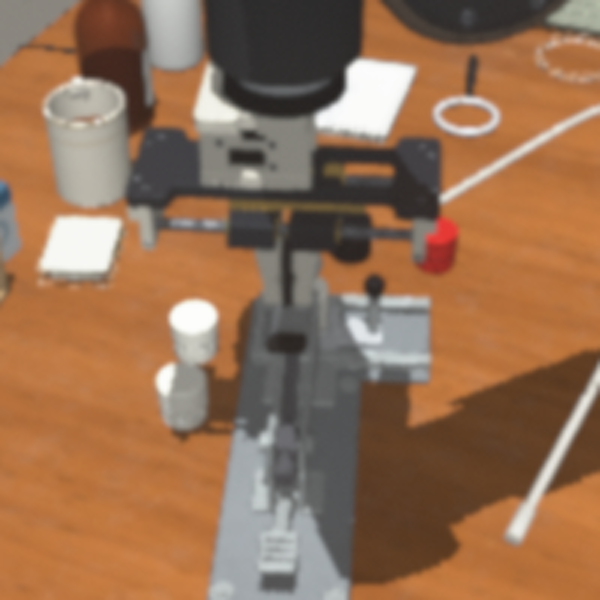

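The slide is home, and the closed fingers hang over the black grip at crop pixel (287,343). I press down in steps.

Request:
servo_tool --targets '[{"dx": 0, "dy": 0.2, "dz": -0.5, "spin": 0, "grip": 0}, {"dx": 0, "dy": 0.2, "dz": -1, "spin": 0, "grip": 0}, {"dx": 0, "dy": 0.2, "dz": -1.4, "spin": 0, "grip": 0}, {"dx": 0, "dy": 0.2, "dz": -1.8, "spin": 0, "grip": 0}, {"dx": 0, "dy": 0.2, "dz": -2.2, "spin": 0, "grip": 0}, {"dx": 0, "dy": 0.2, "dz": -2.6, "spin": 0, "grip": 0}, {"dx": 0, "dy": 0.2, "dz": -3, "spin": 0, "grip": 0}, {"dx": 0, "dy": 0.2, "dz": -3.4, "spin": 0, "grip": 0}, {"dx": 0, "dy": 0.2, "dz": -3.7, "spin": 0, "grip": 0}, {"dx": 0, "dy": 0.2, "dz": -4, "spin": 0, "grip": 0}]'

```text
time_s: 10.07
tcp_pos: [0.5037, 0.1959, 0.1505]
eef_rot: [-179.9, 0.0, -70.8]
contact_force: [-1.2, -0.6, 9.4]
gripper_width: 0.0006
```

Request:
servo_tool --targets '[{"dx": 0, "dy": 0, "dz": -0.2, "spin": 0, "grip": 0}, {"dx": 0, "dy": 0, "dz": -0.5, "spin": 0, "grip": 0}, {"dx": 0, "dy": 0, "dz": -0.8, "spin": 0, "grip": 0}, {"dx": 0, "dy": 0, "dz": -1.1, "spin": 0, "grip": 0}, {"dx": 0, "dy": 0, "dz": -1.4, "spin": 0, "grip": 0}, {"dx": 0, "dy": 0, "dz": -1.6, "spin": 0, "grip": 0}, {"dx": 0, "dy": 0, "dz": -1.8, "spin": 0, "grip": 0}, {"dx": 0, "dy": 0, "dz": -2, "spin": 0, "grip": 0}, {"dx": 0, "dy": 0, "dz": -2, "spin": 0, "grip": 0}, {"dx": 0, "dy": 0, "dz": -2, "spin": 0, "grip": 0}]'

```text
time_s: 10.9
tcp_pos: [0.504, 0.1967, 0.131]
eef_rot: [-179.8, 0.1, -70.8]
contact_force: [-2.8, 2.6, 8.9]
gripper_width: 0.0004
```

Request:
servo_tool --targets '[{"dx": 0, "dy": 0, "dz": -0.2, "spin": 0, "grip": 0}, {"dx": 0, "dy": 0, "dz": -0.4, "spin": 0, "grip": 0}, {"dx": 0, "dy": 0, "dz": -0.6, "spin": 0, "grip": 0}, {"dx": 0, "dy": 0, "dz": -0.8, "spin": 0, "grip": 0}, {"dx": 0, "dy": 0, "dz": -1.0, "spin": 0, "grip": 0}, {"dx": 0, "dy": 0, "dz": -1.2, "spin": 0, "grip": 0}, {"dx": 0, "dy": 0, "dz": -1.4, "spin": 0, "grip": 0}, {"dx": 0, "dy": 0, "dz": -1.6, "spin": 0, "grip": 0}, {"dx": 0, "dy": 0, "dz": -1.6, "spin": 0, "grip": 0}, {"dx": 0, "dy": 0, "dz": -1.6, "spin": 0, "grip": 0}]'

```text
time_s: 11.73
tcp_pos: [0.5037, 0.1962, 0.1143]
eef_rot: [-179.9, 0.0, -70.8]
contact_force: [1.1, 1.9, 4.2]
gripper_width: 0.0005
```

Request:
servo_tool --targets '[{"dx": 0, "dy": 0, "dz": -0.05, "spin": 0, "grip": 0}, {"dx": 0, "dy": 0, "dz": -0.1, "spin": 0, "grip": 0}, {"dx": 0, "dy": 0, "dz": -0.15, "spin": 0, "grip": 0}, {"dx": 0, "dy": 0, "dz": -0.2, "spin": 0, "grip": 0}, {"dx": 0, "dy": 0, "dz": -0.25, "spin": 0, "grip": 0}, {"dx": 0, "dy": 0, "dz": -0.3, "spin": 0, "grip": 0}, {"dx": 0, "dy": 0, "dz": -0.3, "spin": 0, "grip": 0}, {"dx": 0, "dy": 0, "dz": -0.3, "spin": 0, "grip": 0}, {"dx": 0, "dy": 0, "dz": -0.3, "spin": 0, "grip": 0}, {"dx": 0, "dy": 0, "dz": -0.3, "spin": 0, "grip": 0}]'

```text
time_s: 12.57
tcp_pos: [0.5025, 0.195, 0.1105]
eef_rot: [180.0, -0.0, -70.9]
contact_force: [1.7, 0.3, 2.1]
gripper_width: 0.0004
```

Request:
servo_tool --targets '[{"dx": 0, "dy": 0, "dz": -0.05, "spin": 0, "grip": 0}, {"dx": 0, "dy": 0, "dz": -0.1, "spin": 0, "grip": 0}, {"dx": 0, "dy": 0, "dz": -0.15, "spin": 0, "grip": 0}, {"dx": 0, "dy": 0, "dz": -0.2, "spin": 0, "grip": 0}, {"dx": 0, "dy": 0, "dz": -0.25, "spin": 0, "grip": 0}, {"dx": 0, "dy": 0, "dz": -0.25, "spin": 0, "grip": 0}, {"dx": 0, "dy": 0, "dz": -0.25, "spin": 0, "grip": 0}, {"dx": 0, "dy": 0, "dz": -0.25, "spin": 0, "grip": 0}, {"dx": 0, "dy": 0, "dz": -0.25, "spin": 0, "grip": 0}, {"dx": 0, "dy": 0, "dz": -0.25, "spin": 0, "grip": 0}]'

```text
time_s: 13.4
tcp_pos: [0.5024, 0.1952, 0.108]
eef_rot: [180.0, -0.0, -70.9]
contact_force: [0.7, -1.8, 2.0]
gripper_width: 0.0004
```

Request:
servo_tool --targets '[{"dx": 0, "dy": 0, "dz": -0.05, "spin": 0, "grip": 0}, {"dx": 0, "dy": 0, "dz": -0.1, "spin": 0, "grip": 0}, {"dx": 0, "dy": 0, "dz": -0.15, "spin": 0, "grip": 0}, {"dx": 0, "dy": 0, "dz": -0.2, "spin": 0, "grip": 0}, {"dx": 0, "dy": 0, "dz": -0.2, "spin": 0, "grip": 0}, {"dx": 0, "dy": 0, "dz": -0.2, "spin": 0, "grip": 0}, {"dx": 0, "dy": 0, "dz": -0.2, "spin": 0, "grip": 0}, {"dx": 0, "dy": 0, "dz": -0.2, "spin": 0, "grip": 0}, {"dx": 0, "dy": 0, "dz": -0.2, "spin": 0, "grip": 0}, {"dx": 0, "dy": 0, "dz": -0.2, "spin": 0, "grip": 0}]'

```text
time_s: 14.23
tcp_pos: [0.5028, 0.1955, 0.1062]
eef_rot: [-180.0, 0.0, -70.9]
contact_force: [0.5, 0.6, 0.0]
gripper_width: 0.0005
```

Request:
servo_tool --targets '[{"dx": 0, "dy": 0, "dz": -0.04, "spin": 0, "grip": 0}, {"dx": 0, "dy": 0, "dz": -0.08, "spin": 0, "grip": 0}, {"dx": 0, "dy": 0, "dz": -0.12, "spin": 0, "grip": 0}, {"dx": 0, "dy": 0, "dz": -0.16, "spin": 0, "grip": 0}, {"dx": 0, "dy": 0, "dz": -0.2, "spin": 0, "grip": 0}, {"dx": 0, "dy": 0, "dz": -0.2, "spin": 0, "grip": 0}, {"dx": 0, "dy": 0, "dz": -0.2, "spin": 0, "grip": 0}, {"dx": 0, "dy": 0, "dz": -0.2, "spin": 0, "grip": 0}, {"dx": 0, "dy": 0, "dz": -0.2, "spin": 0, "grip": 0}, {"dx": 0, "dy": 0, "dz": -0.2, "spin": 0, "grip": 0}]'

```text
time_s: 15.07
tcp_pos: [0.5028, 0.1954, 0.1042]
eef_rot: [-180.0, 0.0, -70.9]
contact_force: [-0.7, 0.1, 0.1]
gripper_width: 0.0003
```

Request:
servo_tool --targets '[{"dx": 0, "dy": 0, "dz": -0.04, "spin": 0, "grip": 0}, {"dx": 0, "dy": 0, "dz": -0.08, "spin": 0, "grip": 0}, {"dx": 0, "dy": 0, "dz": -0.12, "spin": 0, "grip": 0}, {"dx": 0, "dy": 0, "dz": -0.16, "spin": 0, "grip": 0}, {"dx": 0, "dy": 0, "dz": -0.2, "spin": 0, "grip": 0}, {"dx": 0, "dy": 0, "dz": -0.2, "spin": 0, "grip": 0}, {"dx": 0, "dy": 0, "dz": -0.2, "spin": 0, "grip": 0}, {"dx": 0, "dy": 0, "dz": -0.2, "spin": 0, "grip": 0}, {"dx": 0, "dy": 0, "dz": -0.2, "spin": 0, "grip": 0}, {"dx": 0, "dy": 0, "dz": -0.2, "spin": 0, "grip": 0}]'

```text
time_s: 15.9
tcp_pos: [0.5028, 0.1954, 0.1022]
eef_rot: [-180.0, 0.0, -70.9]
contact_force: [0.1, -0.5, 0.2]
gripper_width: 0.0003
```

Request:
servo_tool --targets '[{"dx": 0, "dy": 0, "dz": -0.04, "spin": 0, "grip": 0}, {"dx": 0, "dy": 0, "dz": -0.08, "spin": 0, "grip": 0}, {"dx": 0, "dy": 0, "dz": -0.12, "spin": 0, "grip": 0}, {"dx": 0, "dy": 0, "dz": -0.16, "spin": 0, "grip": 0}, {"dx": 0, "dy": 0, "dz": -0.2, "spin": 0, "grip": 0}, {"dx": 0, "dy": 0, "dz": -0.2, "spin": 0, "grip": 0}, {"dx": 0, "dy": 0, "dz": -0.2, "spin": 0, "grip": 0}, {"dx": 0, "dy": 0, "dz": -0.2, "spin": 0, "grip": 0}, {"dx": 0, "dy": 0, "dz": -0.2, "spin": 0, "grip": 0}, {"dx": 0, "dy": 0, "dz": -0.2, "spin": 0, "grip": 0}]'

```text
time_s: 16.73
tcp_pos: [0.5029, 0.1955, 0.1011]
eef_rot: [-180.0, -0.0, -70.8]
contact_force: [-2.9, -0.3, 9.2]
gripper_width: 0.0005
```

```bash
python3 - <<'E'
from h import *
a=r.capture("scene")[110:310,220:420]
cv2.imwrite("pics/s5.png",cv2.resize(a,None,fx=3,fy=3,interpolation=2))
s=r.get_state();print(s["tcp_pos"],s["contact_force"])
E
```

```text
[0.50293269 0.19546862 0.10106154] [-3.69061166 -0.54193483  9.1587264 ]
```

View pics/s5.png

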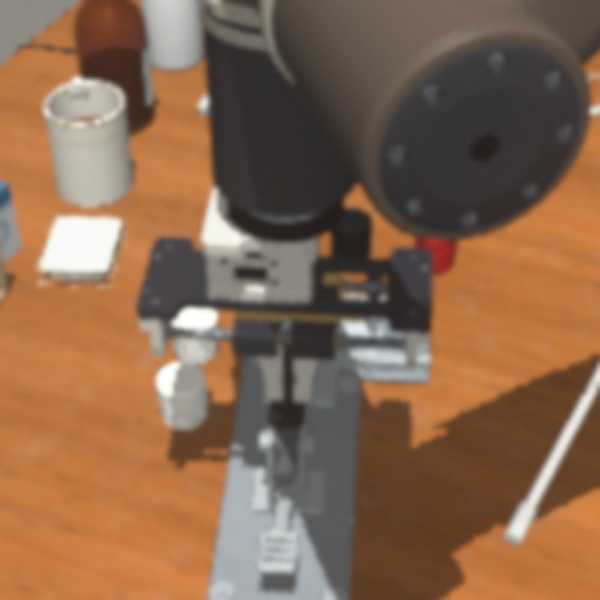

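The handle is down and level under the fingers, and it has met the hard stop at z=0.101 with 9 N. I let go and check that it stays.

Request:
servo_tool --targets '[{"dx": 0, "dy": 0, "dz": 0.5, "spin": 0, "grip": 0}, {"dx": 0, "dy": 0, "dz": 1.5, "spin": 0, "grip": 0}, {"dx": 0, "dy": 0, "dz": 3, "spin": 0, "grip": 0}, {"dx": 0, "dy": 0, "dz": 6, "spin": 0, "grip": 0}, {"dx": 0, "dy": 0, "dz": 9, "spin": 0, "grip": 0}, {"dx": -1, "dy": 3, "dz": 10, "spin": 0, "grip": 0}, {"dx": -2, "dy": 6, "dz": 10, "spin": 0, "grip": 0}, {"dx": -3, "dy": 9, "dz": 10, "spin": 0, "grip": 0}, {"dx": -3.1, "dy": 9.4, "dz": 10, "spin": 0, "grip": 0}, {"dx": -3.1, "dy": 9.4, "dz": 10, "spin": 0, "grip": 0}]'

```text
time_s: 17.62
tcp_pos: [0.4713, 0.291, 0.2007]
eef_rot: [-180.0, 0.0, -70.7]
contact_force: [-0.2, -0.4, 1.0]
gripper_width: 0.0006
```

```bash
python3 - <<'E'
from h import *
a=r.capture("scene")[110:310,220:420];b=r.capture("top")[130:300,190:450]
cv2.imwrite("pics/s6.png",np.hstack([cv2.resize(a,(400,400),interpolation=2),cv2.resize(b,(400,400*170//260),interpolation=2) if 0 else cv2.copyMakeBorder(cv2.resize(b,(400,262),interpolation=2),0,138,0,0,0)]))
s=r.get_state();print(s["tcp_pos"],s["contact_force"])
E
```

```text
[0.47159006 0.2892306  0.20034489] [-0.47130229 -0.15305463 -0.07226489]
```

View pics/s6.png

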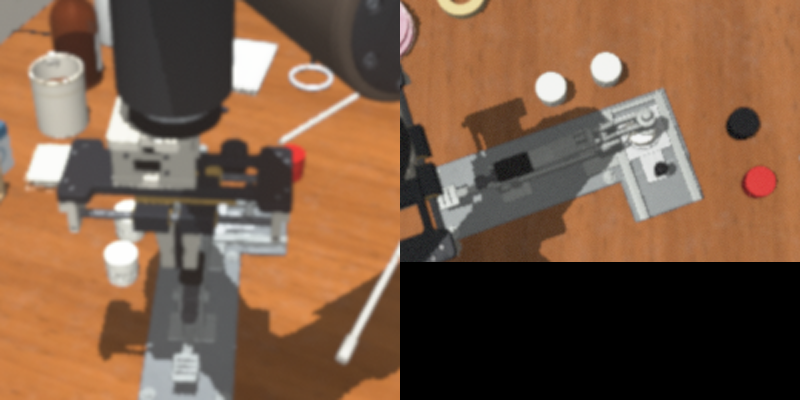

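The handle stays locked by itself: the grip is low at (515,165) in the right panel, and the cassette sits under the jaw. Next is the lever.

Request:
servo_tool --targets '[{"dx": -0.2, "dy": 0.5, "dz": -2, "spin": 0, "grip": 0}, {"dx": -0.2, "dy": 0.5, "dz": -5, "spin": 0, "grip": 0}, {"dx": -0.2, "dy": 0.5, "dz": -8, "spin": 0, "grip": 0}, {"dx": -0.2, "dy": 0.5, "dz": -11, "spin": 0, "grip": 0}, {"dx": -0.2, "dy": 0.5, "dz": -13, "spin": 0, "grip": 0}, {"dx": -0.2, "dy": 0.5, "dz": -14, "spin": 0, "grip": 0}, {"dx": -0.2, "dy": 0.5, "dz": -14.3, "spin": 0, "grip": 0}, {"dx": -0.2, "dy": 0.5, "dz": -14.5, "spin": 0, "grip": 0}, {"dx": -0.2, "dy": 0.5, "dz": -14.6, "spin": 0, "grip": 0}, {"dx": -0.2, "dy": 0.5, "dz": -14.6, "spin": 0, "grip": 0}]'

```text
time_s: 18.55
tcp_pos: [0.4704, 0.2949, 0.0553]
eef_rot: [-179.9, 0.1, -70.9]
contact_force: [-0.5, -0.3, -0.9]
gripper_width: 0.0004
```

Request:
servo_tool --targets '[{"dx": 0, "dy": 0, "dz": -0.1, "spin": 0, "grip": 0}, {"dx": 0, "dy": 0, "dz": -0.2, "spin": 0, "grip": 0}, {"dx": 0, "dy": 0, "dz": -0.3, "spin": 0, "grip": 0}, {"dx": 0, "dy": 0, "dz": -0.4, "spin": 0, "grip": 0}, {"dx": 0, "dy": 0, "dz": -0.5, "spin": 0, "grip": 0}, {"dx": 0, "dy": 0, "dz": -0.6, "spin": 0, "grip": 0}, {"dx": 0, "dy": 0, "dz": -0.7, "spin": 0, "grip": 0}, {"dx": 0, "dy": 0, "dz": -0.8, "spin": 0, "grip": 0}, {"dx": 0, "dy": 0, "dz": -0.9, "spin": 0, "grip": 0}, {"dx": 0, "dy": 0, "dz": -0.9, "spin": 0, "grip": 0}]'

```text
time_s: 19.38
tcp_pos: [0.4697, 0.2944, 0.045]
eef_rot: [180.0, -0.0, -70.9]
contact_force: [-0.4, 0.3, 0.9]
gripper_width: 0.0008
```

Request:
servo_tool --targets '[{"dx": 0, "dy": 0, "dz": -0.06, "spin": 0, "grip": 0}, {"dx": 0, "dy": 0, "dz": -0.12, "spin": 0, "grip": 0}, {"dx": 0, "dy": 0, "dz": -0.18, "spin": 0, "grip": 0}, {"dx": 0, "dy": 0, "dz": -0.24, "spin": 0, "grip": 0}, {"dx": 0, "dy": 0, "dz": -0.3, "spin": 0, "grip": 0}, {"dx": 0, "dy": 0, "dz": -0.36, "spin": 0, "grip": 0}, {"dx": 0, "dy": 0, "dz": -0.4, "spin": 0, "grip": 0}, {"dx": 0, "dy": 0, "dz": -0.4, "spin": 0, "grip": 0}, {"dx": 0, "dy": 0, "dz": -0.4, "spin": 0, "grip": 0}, {"dx": 0, "dy": 0, "dz": -0.4, "spin": 0, "grip": 0}]'

```text
time_s: 20.22
tcp_pos: [0.4698, 0.2944, 0.0412]
eef_rot: [-180.0, 0.0, -70.9]
contact_force: [-0.8, 0.2, 1.2]
gripper_width: 0.0003
```

```bash
python3 - <<'E'
from h import *
a=r.capture("scene")[110:310,220:420];b=r.capture("top")[130:300,190:450]
cv2.imwrite("pics/s7.png",np.hstack([cv2.resize(a,(400,400),interpolation=2),cv2.copyMakeBorder(cv2.resize(b,(400,262),interpolation=2),0,138,0,0,0)]))
s=r.get_state();print(s["tcp_pos"],s["contact_force"])
E
```

```text
[0.4697695 0.2943754 0.0411839] [0.07054097 0.93362628 1.42275605]
```

View pics/s7.png

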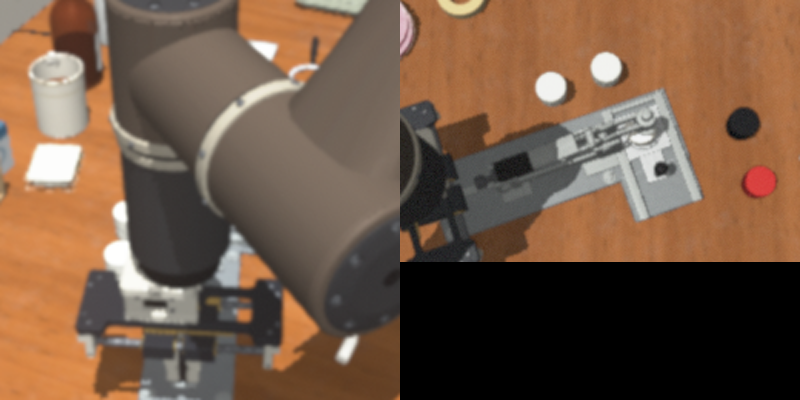

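The grip is still at (515,165), so it's still locked, and there is only the light spring force on the paddle. I keep pressing.

Request:
servo_tool --targets '[{"dx": 0, "dy": 0, "dz": -0.06, "spin": 0, "grip": 0}, {"dx": 0, "dy": 0, "dz": -0.12, "spin": 0, "grip": 0}, {"dx": 0, "dy": 0, "dz": -0.18, "spin": 0, "grip": 0}, {"dx": 0, "dy": 0, "dz": -0.24, "spin": 0, "grip": 0}, {"dx": 0, "dy": 0, "dz": -0.3, "spin": 0, "grip": 0}, {"dx": 0, "dy": 0, "dz": -0.36, "spin": 0, "grip": 0}, {"dx": 0, "dy": 0, "dz": -0.4, "spin": 0, "grip": 0}, {"dx": 0, "dy": 0, "dz": -0.4, "spin": 0, "grip": 0}, {"dx": 0, "dy": 0, "dz": -0.4, "spin": 0, "grip": 0}, {"dx": 0, "dy": 0, "dz": -0.4, "spin": 0, "grip": 0}]'

```text
time_s: 21.15
tcp_pos: [0.4698, 0.2943, 0.0373]
eef_rot: [-180.0, -0.0, -70.9]
contact_force: [-0.4, -1.1, 4.7]
gripper_width: 0.0007
```

Request:
servo_tool --targets '[{"dx": 0, "dy": 0, "dz": -0.06, "spin": 0, "grip": 0}, {"dx": 0, "dy": 0, "dz": -0.12, "spin": 0, "grip": 0}, {"dx": 0, "dy": 0, "dz": -0.18, "spin": 0, "grip": 0}, {"dx": 0, "dy": 0, "dz": -0.24, "spin": 0, "grip": 0}, {"dx": 0, "dy": 0, "dz": -0.3, "spin": 0, "grip": 0}, {"dx": 0, "dy": 0, "dz": -0.3, "spin": 0, "grip": 0}, {"dx": 0, "dy": 0, "dz": -0.3, "spin": 0, "grip": 0}, {"dx": 0, "dy": 0, "dz": -0.3, "spin": 0, "grip": 0}, {"dx": 0, "dy": 0, "dz": -0.3, "spin": 0, "grip": 0}, {"dx": 0, "dy": 0, "dz": -0.3, "spin": 0, "grip": 0}]'

```text
time_s: 21.98
tcp_pos: [0.4697, 0.2943, 0.0341]
eef_rot: [180.0, -0.0, -70.9]
contact_force: [0.7, 0.1, 1.5]
gripper_width: 0.0002
```

The force rose to 4.7 N and dropped to 1.5 N, so it probably released. I check the grip numerically.

```bash
python3 - <<'E'
from h import *
im=r.capture("top");cv2.imwrite("pics/top8.png",im)
old=cv2.imread("pics/top0.png")
for n,i in(("now",im),("start",old)):
    g=i[205:270,240:300].max(2)<45
    l,N,st,ce=(lambda t:(t[1],t[0],t[2],t[3]))(cv2.connectedComponentsWithStats(g.astype(np.uint8)))
    k=np.argsort(-st[1:,4])[:2]+1; print(n,[(st[j,4],ce[j]+[240,205]) for j in k])
for d in r.cut_out("handle_pad","top")[:1]:print(d["p"],d["extent"])
print("pred down",proj(r.get_calibration("top"),[.503,.198,.1]))
E
```

```text
now [(np.int32(333), array([260.03003003, 234.24624625]))]
start [(np.int32(280), array([261.04642857, 233.49285714]))]
0.81 [246.8, 217.5, 309.0, 244.9]
pred down [262.79816934 238.35816439]
```

The grip is back at its opening position, row 234 against 237 to 238 when locked. I retreat.

Request:
servo_tool --targets '[{"dx": 0, "dy": 0, "dz": 0.7, "spin": 0, "grip": 0}, {"dx": 0, "dy": 0, "dz": 1.5, "spin": 0, "grip": 0}, {"dx": 0, "dy": 0.3, "dz": 3, "spin": 0, "grip": 0}, {"dx": -0.5, "dy": 1, "dz": 6, "spin": 0, "grip": 0}, {"dx": -1, "dy": 2, "dz": 10, "spin": 0, "grip": 0}, {"dx": -2, "dy": 4, "dz": 14, "spin": 0, "grip": 0}, {"dx": -3, "dy": 7, "dz": 17, "spin": 0, "grip": 0}, {"dx": -4, "dy": 10, "dz": 19, "spin": 0, "grip": 0}, {"dx": -5, "dy": 12, "dz": 20, "spin": 0, "grip": 0}, {"dx": -5, "dy": 12, "dz": 20, "spin": 0, "grip": 0}]'

```text
time_s: 22.92
tcp_pos: [0.4193, 0.419, 0.2386]
eef_rot: [-179.7, 0.3, -70.7]
contact_force: [0.8, -0.1, -0.0]
gripper_width: 0.0007
```

```bash
python3 - <<'E'
from h import *
a=r.capture("scene")[130:310,230:410];b=r.capture("top")[130:300,190:450]
cv2.imwrite("pics/s9.png",np.hstack([cv2.resize(a,(400,400),interpolation=2),cv2.copyMakeBorder(cv2.resize(b,(400,262),interpolation=2),0,138,0,0,0)]))
s=r.get_state();print(s["tcp_pos"],s["contact_force"],s["time_s"])
E
```

```text
[0.41907033 0.41510611 0.23510908] [-0.41377232 -0.75408556 -1.44532642] 23.0167
```

View pics/s9.png

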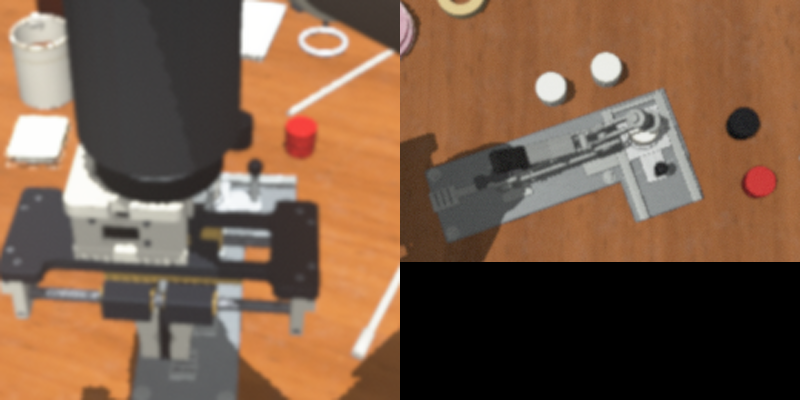

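The grip is up and open at (509,159). The cassette stands under the jaw at (645,140), and the two closed cassettes haven't moved. I hand the job in.

```bash
python3 -c "
from plant import r
print(r.close_job())"
```

```text
the job is handed in; nothing more can be done
None
```

I carried out all four steps in order and handed the job in at about 23 s; no verdict is reported.

- **Slide:** I pushed it home by the knob until it met the hard stop. The force rose to about 13 N sideways with no further travel.
- **Handle:** I pressed it down by feel. Resistance peaked at about 9 N, faded to zero at dead centre, and met the stop at a height of 0.101 m with about 9 N. After I let go, the picture showed it still locked down.
- **Release:** I pressed the lever about 12–15 mm down. The force rose to about 4.7 N and then dropped as the handle sprang open.

**Last checks:** The final top picture shows the handle open, the cassette under the jaw and the two closed cassettes where they were, with the arm clear of everything.

- **Cap not seen:** I never saw the cap close up. That it is fully down I infer from the handle reaching its stop and staying locked.
- **Forces:** I read them only at the end of each move. The highest reading on the handle was 9.4 N and on the lever 4.7 N, so short peaks in between are not recorded.
- **Refused move:** One move call was refused because a row left out the spin value. Nothing moved, and I sent it again.

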